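Work a key into a sticky guard lock and hold it turned

TASK

Take the key with the rectangular bow out of the key rack and put it into the keyhole on top of the lock case, rocking it a little one way and then the other past the two sticky pins, without forcing it, until its shoulder sits fully home on the case. Then turn it clockwise (seen from above) as far as it goes, so that the sprung lock plug makes its quarter turn and draws the bolt, and finish while still gripping the key and holding it turned against the spring: do not let go. Leave the round-bowed spare key in the rack and do not disturb the other things on the bench.

Things in the scene. Friction and masses are not known exactly. Their poses are not given: they have to be found in the camera images.
- lock_key: The key to use, 84 mm tall, 80 g, upright in either slot of the rack; told from the spare by its rectangular black bow. Origin: centre of its lower end, z up the key. Flat steel bit 4 (x) by 26 mm (y), z 0 to 28; shank 7 mm diameter to z 36; shoulder disc 18 mm diameter, z 36 to 40; neck 9 mm diameter to z 46; bow 8 (x) by 34 mm (y), z 46 to 84. Half-turn symmetric about z.
- lock_key_tip (a point): Centre of the lower end of the key's bit (the origin of lock_key). In the rack it is 4 mm over the bench, with the shoulder resting on the rack's top; the key lifts straight out.
- lock_key_bow (a point): Grip point in the middle of the key's bow, 66 mm above its tip: pinch the bow here from above across its 8 mm thickness (fingers closing along the key's x) and grip firmly.
- spare_key: A spare key of the same measures but with a round black bow (38 mm diameter, 8 mm thick); it stays in the other slot, 68 mm from the key to use.
- rack: Aluminium key rack fixed on the bench, 44 (x) by 150 (y) by 40 mm high, origin under its centre. Two slots along y at y = -34 and +34 mm, 5.5 by 27.5 mm, right through. The keys' bits and bows lie in the plane of the rack's y axis.
- lock: Lock case fixed on the bench: grey box with a steel top plate 70 (x) by 78 (y) mm, its top 52 mm above the bench, on a base plate 84 by 94 mm; origin under its centre on the bench, z up. The bolt comes out of its +y side into a keeper that reaches to y = 61 mm (its foot to 62), 40 mm high.
- keyhole (a point): Centre of the keyhole at the top of the plate; axes as the lock's. A slot along y, 12 mm wide (x) by 29 mm long, with a 2 mm chamfer; the plate is 6 mm thick and the plug's slot below alike. The key goes straight down, either way round; home, its shoulder is on the plate, tip 36 mm deep. Until then the slot lets it turn only about 0.31 rad each way; after that it turns freely clockwise.
- pin_upper (a joint): Upper sticky pin, hidden in the keyhole, flat top 14 mm below the plate's top: 0 stepping in, up to 0.55 rad pushed aside. A straight push stops dead on it; back off 1 mm, rock the key about 0.28 rad counter-clockwise (from above) and a light push (5 N) goes past. It stays where it is pushed (about 3 N).
- pin_lower (a joint): Lower sticky pin, flat top 24 mm below the plate's top, built the other way round: 0 stepping in, up to 0.55 rad pushed aside. The key stops on it after passing the upper one; back off, rock to about 0.28 rad clockwise (from above; this pushes the upper pin aside), then a light push goes home. If still blocked, the key is off-centre: shift it 1 mm sideways.
- plug (a joint): Angle of the lock's plug, 0 at rest, growing clockwise seen from above to its stop at 1.571 rad; a spring turns it back (about 0.1 N m to start it, 0.2 N m to hold it at the stop). The key leads it by the slot play, so at the stop the key stands about 1.88 rad clockwise of the slot's direction.
- multimeter: Bystander: yellow and black multimeter, 145 x 75 x 43 mm, lying loose.
- oil_bottle: Bystander: small amber bottle with a spout, 127 mm tall, standing loose.
- spacer_alu: Bystander: plain metal spacer ring, 30 mm diameter, 18 mm high, loose near the vice.
- caliper: Bystander: caliper, 210 mm long, lying loose near the front of the bench.

How it is judged:
On the way, in this order (a step that is already met when the one before it is completed fails the run):
1. the key is lifted out of the rack (height (world z) of lock_key_tip above 0.045 m), for 0.1 s.
2. the key is past both pins, fully home in the keyhole, and the plug has not been turned yet (z of lock_key_tip in the frame of keyhole below -0.032 m and horizontal distance between lock_key_tip and keyhole below 0.006 m and angle between lock_key's own z axis and vertical below 0.12 rad and value of joint plug below 0.5 rad), for 0.1 s.
3. the plug is turned a quarter (z of lock_key_tip in the frame of keyhole below -0.032 m and horizontal distance between lock_key_tip and keyhole below 0.006 m and angle between lock_key's own z axis and vertical below 0.12 rad and value of joint plug above 1.4 rad), for 0.2 s.
At the end, for the whole second after the job is handed in: The key with the rectangular bow is upright (within 0.12 rad) and fully home in the keyhole (tip at least 32 mm below the top plate, within 6 mm of its centre), the plug is held beyond 1.4 rad of its 1.571 rad, the fingers still grip the key (over 2 N), and all is still (all of step 3 and contact force between the fingers and lock_key above 2 N and linear speed of lock_key below 0.02 m/s); the arm keeps its last pose, push and grip.
It fails at once if the key is forced: more than 40 N between key and lock while it is not yet home (contact force between lock_key and lock above 40 N and z of lock_key_tip in the frame of keyhole above -0.032 m).
It fails at once if the spare key is disturbed (moved over 20 mm) (distance of spare_key from where it was at the start of the episode above 0.02 m).
It fails at once if a bystander is disturbed (moved over 20 mm) (distance of any of multimeter, oil_bottle, spacer_alu, caliper from where it was at the start of the episode above 0.02 m).
It also fails if it takes over 51 s, if anything falls off the work surface, if the arm or the gripper's body presses on something with over 40 N, if the wrist force passes 120 N, or if a joint passes its speed limit or range.

ROBOT

A 6-joint arm with a two-finger parallel gripper is mounted at the origin on a cart in front of the work surface, level with it; the furniture and walls round the work are solid. World frame = base frame: x ahead of the robot, y to its left, z up, the work surface at z = 0. Lengths are in m, angles in rad, forces in N, time in s.
With the tool pointing down it reaches from about 0.25 to 0.725 m from the base axis. Payload 4 kg.
Tool frame: the origin (TCP) lies at the very end of the fingers, on their centre line; the grasp point (between the pads) lies 19 mm behind it; z points along the fingers, y is the line along which they close (so a half turn about z gives the same grasp; the last joint's range is limited). The gripper opens to 85 mm and grips with 20 to 120 N. Pads are 22 mm wide; open, the fingers measure 114 mm over their backs; the gripper's body (76 mm by 85 mm) begins 54 mm behind the grasp point. The pads swing forward as they close: fully open they stand 13 mm farther back than shut.
Start: joints at [-1.193, 0.241, 0.005, 1.335, 0, 1.571], TCP at [0.184, -0.465, 0.231] pointing down, gripper open.
Joint ranges: [-2.72, 2.72], [-1.05, 1.87], [-1.09, 1.28], [-1.99, 2.15], [-1.42, 1.44], [-3.14, 3.14]. Speed limits (rad/s): [2.79, 2.79, 3.14, 3.14, 3.14, 3.14].

INTERFACE

Orientations are given as a unit quaternion [x, y, z, w].
In Python, from workcell import telemetry, vision, workorder gives the robot as it stands.
- The arm moves only by the shell command python3 -m inch 'ROWS'. ROWS is JSON, a list of rows, each a list of 3 entries, a list of its own where there are three numbers: the turn, a rotation vector about the tool's x, y, z scaled (see below), then the shift along the tool's x, y, z scaled (see below), then the closure, from -1 (fully open) to 1 (shut). A call has 1 to 10 rows; each row shifts and turns the commanded pose from where the row before left it, along the tool's axes as they then stand; what a row does not reach is not made up. The controller multiplies each number of a shift by 0.3 m and each number of a turn by 360 degrees. A row lasts 1/12 s, in which the tool goes at most 41.7 mm and 7.16 degrees, less where a joint would pass 70% of its speed; a pose out of reach is approached as far as the arm can. A call with a number of a shift or a turn outside -1 to 1 is refused whole. A call with a gripper value outside its range is refused whole. The fingers move at their own pace and stop on an object; the grip force is fixed at half the most. Time passes only in rows, so rows that do not move let the fingers close. It gives the time, the measured TCP pose, the force, the opening and the grip force at its end, in the units of the state.
- telemetry.get_obs(): the state, without advancing time (a new reading comes with each control period).
- vision.camera(name): name is "side" or "top"; returns a dict with "img" (480x640x3 uint8, red, green, blue), "fov_y" (degrees; the focal length in pixels is half the picture's height over the tangent of half this angle, whatever the lens; pixels are square), "cx", "cy" (the principal point, pixels), "D" ([k1, k2, p1, p2, k3] as OpenCV has them; the pictures are not rectified), "pose" (4x4, takes a point from camera to world coordinates). Camera axes: x right, y up, looking along -z (the intrinsics and any distortion apply to the point x, -y, -z); pixel columns grow to the right and rows downward; lengths in m; the calibration is good to about 2 mm. A picture is of the moment at which its call begins. There is no depth.
- workorder.job_done(): hands the job in; it is judged then, once.
The state is a dict: "clock": time; "joint_pos": joint angles; "joint_vel": joint speeds; "tau": joint torques, N m; "eef_pos": TCP position; "tool_rot": TCP orientation; "ft_force": force on the tool from outside, world axes, zero at the start; "ft_torque": the same for the moment, N m; "grip_width": finger opening in m; "grasp_force": force on a finger pad.
Only numpy, scipy, OpenCV 4.12 (cv2) and the standard library are available. Lean on these libraries where they do the work, as an engineer would, in place of code of your own. Each camera call takes 0.05 s, during which the arm holds its last target. There are 200 camera calls.

## Working session

There is one attempt and no reset: what is moved stays moved. The work goes in short steps, Python scripts to look and compute and a shell command to move; the robot and the scene stay as the last step left them, time stands still between calls to the robot, and variables do not carry over. Pictures are saved under pics/ and viewed, at most 10 in all, crops included, and the job is handed in when it is done.

```bash
ls; mkdir -p pics; python3 - <<'E'
from workcell import telemetry, vision
import cv2
o=telemetry.get_obs();print({k:o[k] for k in('clock','eef_pos','tool_rot','ft_force','grip_width')})
for n in('top','side'):
    c=vision.camera(n);cv2.imwrite(f'pics/{n}0.png',c['img'][:,:,::-1]);print(n,c['fov_y'],c['cx'],c['cy'],c['D'],c['pose'])
E
```

```text
pics
{'clock': 0.0, 'eef_pos': array([ 0.18421994, -0.46416647,  0.23041817]), 'tool_rot': array([ 9.82209257e-01,  1.87786924e-01, -2.02048590e-04, -1.00304874e-03]), 'ft_force': array([-0.31630515, -0.22175048,  0.28389903]), 'grip_width': 0.0854797653123712}
top 53.22919549670922 320.04850059845654 238.3066955584789 [0.03675319 0.         0.         0.         0.        ] [[ 0.18584825  0.96228036 -0.19868804  0.34618857]
 [-0.98257563  0.18249335 -0.03523209  0.18997914]
 [ 0.0023561   0.20177385  0.9794293   0.9179505 ]
 [ 0.          0.          0.          1.        ]]
side 46.224849702925006 312.6306863815466 233.0651195074508 [0.04822001 0.         0.         0.         0.        ] [[-0.99248768  0.0748628  -0.09676655  0.4190691 ]
 [-0.12051433 -0.46192028  0.8786956   1.09159688]
 [ 0.02108319  0.88375631  0.46747223  0.56674907]
 [ 0.          0.          0.          1.        ]]
```

View pics/top0.png

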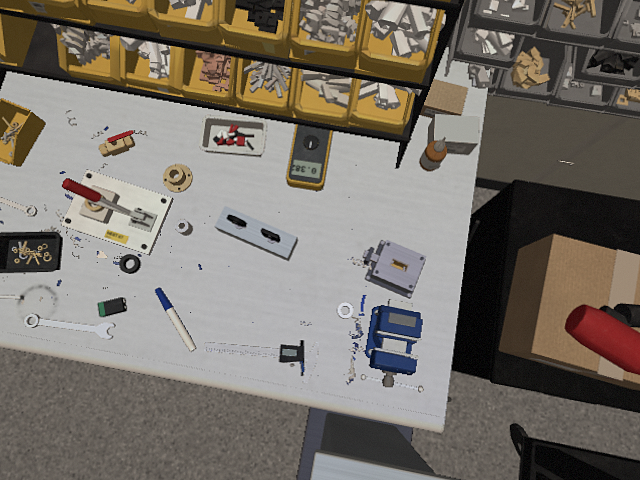

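View pics/side0.png

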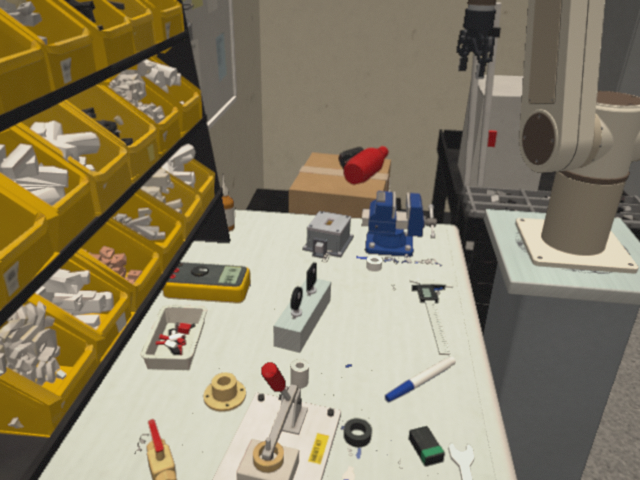

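The top view shows the rack at (256,232) with bows at (237,221) and (271,238), and the lock at (397,267) with its keeper toward (370,255). In the side view the bows are at (297,298) and (312,276) and the lock at (329,233). I'll enlarge those parts.

```bash
cat > h.py <<'E'
import numpy as np, cv2
from workcell import telemetry, vision
from scipy.spatial.transform import Rotation as R
class Cam:
    def __init__(s,n):
        c=vision.camera(n);s.img=c['img'];s.D=np.array(c['D'],float);s.T=np.array(c['pose']);f=240/np.tan(np.radians(c['fov_y'])/2)
        s.K=np.array([[f,0,c['cx']],[0,f,c['cy']],[0,0,1]])
    def ray(s,uv):
        p=cv2.undistortPoints(np.array(uv,float).reshape(-1,1,2),s.K,s.D)[:,0]
        return s.T[:3,3],(s.T[:3,:3]@np.c_[p[:,0],-p[:,1],-np.ones(len(p))].T).T
    def plane(s,uv,z):
        o,d=s.ray(uv);return o+d*((z-o[2])/d[:,2])[:,None]
def tri(a,ua,b,ub):
    (o1,d1),(o2,d2)=a.ray(ua),b.ray(ub);d1,d2=d1[0],d2[0]
    t=np.linalg.lstsq(np.c_[d1,-d2],o2-o1,rcond=None)[0]
    p,q=o1+t[0]*d1,o2+t[1]*d2;return (p+q)/2,np.linalg.norm(p-q)
def crop(img,x,y,w,h,k):return cv2.resize(img[y:y+h,x:x+w,::-1],None,fx=k,fy=k,interpolation=cv2.INTER_CUBIC)
E
python3 - <<'E'
from h import *
t=cv2.imread('pics/top0.png')[:,:,::-1];s=cv2.imread('pics/side0.png')[:,:,::-1]
a=np.hstack([crop(t,210,195,95,70,4),crop(t,350,225,95,70,4)])
b=np.hstack([crop(s,265,255,95,95,4)[:300],crop(s,290,200,95,75,4)])
cv2.imwrite('pics/c1.png',np.vstack([a,b]))
E
```

```text
(no output)
```

View pics/c1.png

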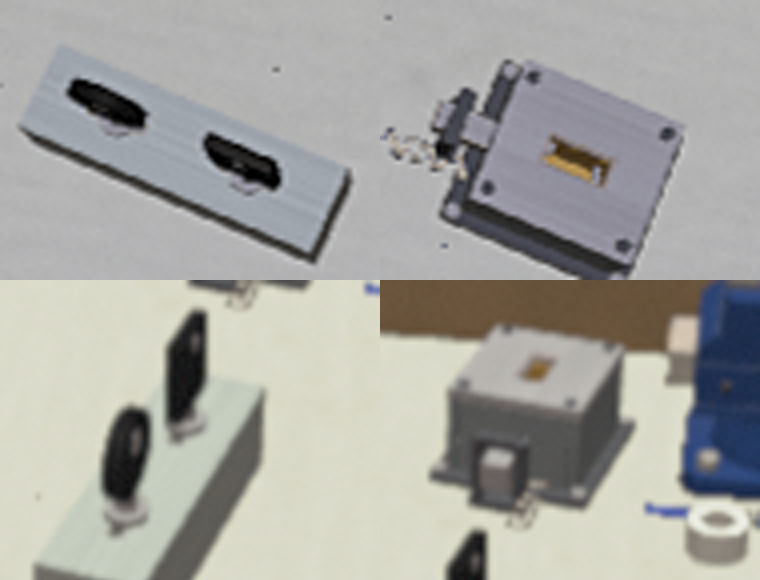

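In the crops, the rectangular bow is the key nearer the lock: top view about (270.5,235), side view about (311,277). The keyhole is at top (395,265) and side about (329,222). Next I'll measure these with masks and corners.

```bash
python3 - <<'E'
from h import *
T,S=Cam('top'),Cam('side');np.set_printoptions(precision=4,suppress=True)
def dark(c,x,y,w,h):
    m=np.zeros((480,640),np.uint8);m[y:y+h,x:x+w]=(c.img[y:y+h,x:x+w].max(2)<75)
    n,l,st,ce=cv2.connectedComponentsWithStats(m);i=1+np.argmax(st[1:,4]);print(st[i],ce[i]);return ce[i],(l==i)
kt,mt=dark(T,257,222,28,25);ks,_=dark(S,303,258,18,37)
st,_=dark(T,222,208,28,24);ss,_=dark(S,286,283,18,30)
k=tri(T,kt,S,ks);sp=tri(T,st,S,ss);print('key',k,'spare',sp,np.linalg.norm((k[0]-sp[0])[:2]))
def q(c,pts,x0,y0,oy,ox,z):
    uv=[[x0+(a-ox)/4-.375,y0+(b-oy)/4-.375] for a,b in pts];p=c.plane(uv,z);return p
r=q(T,[(60,46),(351,172),(313,262),(22,127)],210,195,0,0,.04);print('rack',r.mean(0),r,np.linalg.norm(np.diff(r,axis=0),axis=1))
d=(r[1]+r[2]-r[0]-r[3])[:2];print('rackdir',np.arctan2(d[1],d[0]),'keydir',np.arctan2(*(k[0]-sp[0])[1::-1]))
p=q(T,[(523,62),(685,125),(632,266),(470,202)],350,225,0,380,.052);print('lock',p.mean(0),np.linalg.norm(np.diff(p,axis=0),axis=1))
d=(p[0]+p[3]-p[1]-p[2])[:2];print('lock y dir',np.arctan2(d[1],d[0]))
p2=q(S,[(500,325),(623,348),(578,408),(450,390)],290,200,280,380,.052);print('lock side',p2.mean(0),np.linalg.norm(np.diff(p2,axis=0),axis=1))
g=T.img.astype(int)
for c,x,y,w,h,n in((T,380,250,30,30,'T'),(S,318,213,22,22,'S')):
    a=c.img[y:y+h,x:x+w].astype(int);m=((a[:,:,0]-a[:,:,2])>30).astype(np.uint8);m[:]=m
    k_=cv2.findNonZero(m);b=cv2.minAreaRect(k_);ctr=np.array(b[0])+[x,y];print(n,b,m.sum(),c.plane([ctr],.052))
    bp=c.plane(cv2.boxPoints(b)+[x,y],.052);print(bp)
o=telemetry.get_obs();print(o['eef_pos'],R.from_quat(o['tool_rot']).as_matrix())
E
```

```text
[261 228  19  14 129] [270.2558 234.9922]
[307 263   9  28 182] [310.9176 276.9451]
[227 215  20  12 123] [236.374  220.5691]
[291 287  11  24 179] [295.8939 298.6425]
key (array([0.5069, 0.3102, 0.0692]), np.float64(0.0013651062844314372)) spare (array([0.5219, 0.3762, 0.0694]), np.float64(0.0008676937305579185)) 0.06768560479338818
rack [0.513  0.3415 0.04  ] [[0.5518 0.4107 0.04  ]
 [0.5177 0.2635 0.04  ]
 [0.4726 0.2725 0.04  ]
 [0.5101 0.4193 0.04  ]] [0.1511 0.0459 0.1515]
rackdir -1.8095304026369323 keydir -1.7942923993263382
lock [0.4991 0.0704 0.052 ] [0.0789 0.0697 0.0778]
lock y dir 1.3768358812587642
lock side [0.4986 0.0678 0.052 ] [0.0683 0.0729 0.0654]
T ((18.60344886779785, 15.258621215820312), (14.968935012817383, 6.302709579467773), 23.198589324951172) 76 [[0.4992 0.0711 0.052 ]]
[[0.4966 0.0856 0.052 ]
 [0.508  0.0828 0.052 ]
 [0.5019 0.0565 0.052 ]
 [0.4905 0.0594 0.052 ]]
S ((14.750001907348633, 5.249999046325684), (4.242640495300293, 16.26345443725586), 45.0) 27 [[0.4925 0.0525 0.052 ]]
[[0.5053 0.0743 0.052 ]
 [0.4866 0.0165 0.052 ]
 [0.4792 0.03   0.052 ]
 [0.498  0.0866 0.052 ]]
[ 0.1843 -0.4644  0.2307] [[ 0.9295  0.3689 -0.0005]
 [ 0.3689 -0.9295  0.0013]
 [-0.     -0.0014 -1.    ]]
```

```bash

python3 -m inch '[[[0,0,0],[0.081,-0.083,0],-1],[[0,0,0],[0.081,-0.083,0],-1],[[0,0,0],[0.081,-0.083,0],-1],[[0,0,0],[0.081,-0.083,0],-1],[[0,0,0],[0.081,-0.083,0],-1],[[0,0,0],[0.081,-0.083,0],-1],[[0,0,0],[0.081,-0.083,0],-1],[[0,0,0],[0.081,-0.083,0],-1]]'
python3 -m inch '[[[0,0,0],[0.081,-0.083,0],-1],[[0,0,0],[0.081,-0.083,0],-1],[[0,0,0],[0.081,-0.083,0],-1],[[0,0,0],[0.081,-0.083,0],-1],[[0,0,0],[0.081,-0.083,0],-1],[[0,0,0],[0.081,-0.083,0],-1],[[0,0,0],[0.081,-0.083,0],-1],[[0,0,0],[0.081,-0.083,0],-1]]'
python3 -m inch '[[[0,0,0],[0.081,-0.083,0],-1],[[0,0,0],[0.081,-0.083,0],-1],[[0,0,0],[0.081,-0.083,0],-1],[[0,0,0],[0.081,-0.083,0],-1],[[0,0,0],[0.081,-0.083,0],-1],[[0,0,0],[0.081,-0.083,0],-1],[[0,0,0],[0.081,-0.083,0],-1],[[0,0,0],[0.081,-0.083,0],-1]]'
python3 -m inch '[[[0,0,-0.0198],[0,0,0],-1],[[0,0,-0.0198],[0,0,0],-1],[[0,0,-0.0198],[0,0,0],-1],[[0,0,-0.0198],[0,0,0],-1],[[0,0,-0.0198],[0,0,0],-1],[[0,0,-0.0198],[0,0,0],-1],[[0,0,-0.0198],[0,0,0],-1],[[0,0,-0.0198],[0,0,0],-1],[[0,0,-0.0198],[0,0,0],-1],[[0,0,-0.0198],[0,0,0],-1]]'
python3 - <<'E'
from h import *
o=telemetry.get_obs();print(o['eef_pos'],o['joint_pos'],R.from_quat(o['tool_rot']).as_matrix())
E
```

```text
clock: 0.87
eef_pos: [0.2918, -0.2063, 0.2313]
tool_rot: [0.982, 0.187, 0.0, 0.0]
ft_force: [0.6, -0.1, 0.4]
grip_width: 0.0852
grasp_force: 0.0
clock: 1.53
eef_pos: [0.399, 0.0508, 0.2313]
tool_rot: [0.982, 0.188, 0.0, 0.0]
ft_force: [0.4, -0.1, -0.0]
grip_width: 0.0853
grasp_force: 0.0
clock: 2.2
eef_pos: [0.5223, 0.2654, 0.2322]
tool_rot: [0.974, 0.224, -0.005, -0.018]
ft_force: [-0.7, 0.3, -0.1]
grip_width: 0.0854
grasp_force: 0.0
clock: 3.03
eef_pos: [0.5216, 0.2642, 0.2323]
tool_rot: [0.66, 0.751, 0.007, -0.018]
ft_force: [-0.5, -0.7, 0.4]
grip_width: 0.0852
grasp_force: 0.0
[0.52164869 0.26422445 0.23232134] [0.44926186 0.41217422 0.24901911 1.40883057 0.03774367 1.89034994] [[-0.12901302  0.9914892  -0.01745878]
 [ 0.99100902  0.12953997  0.03347405]
 [ 0.03545076 -0.01298322 -0.99928709]]
```

```bash

python3 -m inch '[[[0,0,-0.0198],[0,0,0],-1],[[0,0,-0.0198],[0,0,0],-1],[[0,0,-0.0198],[0,0,0],-1],[[0,0,-0.0198],[0,0,0],-1],[[0,0,-0.0198],[0,0,0],-1],[[0,0,-0.0198],[0,0,0],-1],[[0,0,-0.0198],[0,0,0],-1],[[0,0,-0.0198],[0,0,0],-1],[[0,0,-0.0198],[0,0,0],-1],[[0,0,-0.0198],[0,0,0],-1]]' >/dev/null
python3 -m inch '[[[0,0,-0.0198],[0,0,0],-1],[[0,0,-0.0198],[0,0,0],-1],[[0,0,-0.0198],[0,0,0],-1],[[0,0,-0.0198],[0,0,0],-1],[[0,0,-0.0198],[0,0,0],-1],[[0,0,-0.0198],[0,0,0],-1],[[0,0,-0.0198],[0,0,0],-1],[[0,0,-0.0198],[0,0,0],-1],[[0,0,-0.0198],[0,0,0],-1],[[0,0,-0.0198],[0,0,0],-1]]' >/dev/null
cat > need.py <<'E'
import sys
from h import *
np.set_printoptions(precision=4,suppress=True)
def need(x,y,z,th):
    o=telemetry.get_obs();A=R.from_quat(o['tool_rot']);M=A.as_matrix()
    Y=np.array([np.cos(th),np.sin(th),0]);Z=np.array([0,0,-1.]);X=np.cross(Y,Z);B=np.c_[X,Y,Z]
    rv=R.from_matrix(M.T@B).as_rotvec();d=np.array([x,y,z])-o['eef_pos']
    print('t',o['clock'],'pos',o['eef_pos'],'theta',np.arctan2(M[1,1],M[0,1]),'z',M[:,2],'j',o['joint_pos'],'F',o['ft_force'],'w',o['grip_width'],o['grasp_force'])
    print('turn',rv/2/np.pi,'shift(now axes)',M.T@d/.3,'shift(after turn)',B.T@d/.3)
if __name__=='__main__': need(*map(float,sys.argv[1:5]))
E
python3 need.py .506 .309 .23 2.91
```

```text
t 4.7 pos [0.5216 0.2642 0.2324] theta 2.6181509533800162 z [-0.0174  0.0335 -0.9993] j [ 0.4493  0.4121  0.249   1.4088  0.0377 -0.5978] F [-0.1654  0.3682 -0.2751] w 0.08563369728780419 0.0
turn [ 0.0046  0.004  -0.0465] shift(now axes) [-0.1029  0.1194  0.0138] shift(after turn) [-0.1333  0.085   0.0079]
```

```bash

python3 -m inch '[[[0.0015,0.0013,-0.0155],[0,0,0],-1],[[0.0015,0.0013,-0.0155],[0,0,0],-1],[[0.0016,0.0014,-0.0155],[0,0,0],-1],[[0,0,0],[-0.067,0.042,0.004],-1],[[0,0,0],[-0.067,0.042,0.004],-1],[[0,0,0],[0,0,0.1],-1],[[0,0,0],[0,0,0.1],-1],[[0,0,0],[0,0,0],-1]]' >/dev/null
python3 need.py .506 .309 .053 2.91
python3 - <<'E'
from h import *
T,S=Cam('top'),Cam('side')
cv2.imwrite('pics/g1.png',np.hstack([crop(T.img,200,160,120,110,3),crop(S.img,255,150,120,150,3)[120:450]]))
E
```

```text
t 5.3667 pos [0.5029 0.3076 0.1637] theta 2.9049178150195654 z [-0.0097 -0.0065 -0.9999] j [ 0.5492  0.4614  0.1461  1.2671 -0.0005 -0.7849] F [-1.3281 -0.946  -1.3945] w 0.0852424002911655 0.0
turn [ 0.0013 -0.0014 -0.0008] shift(now axes) [-0.0102 -0.012   0.369 ] shift(after turn) [-0.0069 -0.0091  0.3692]
```

View pics/g1.png

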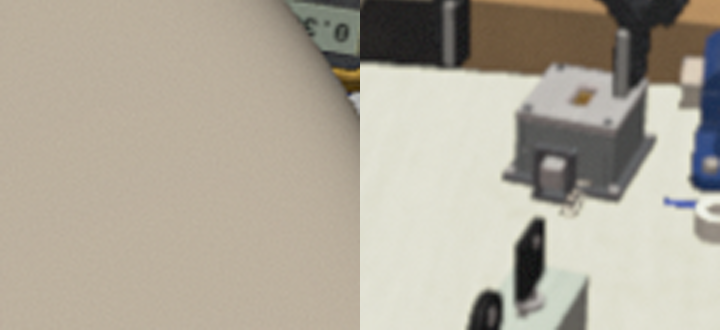

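The top view is blocked by the arm. The side view shows the fingers at crop (455,30) and (622,60), straddling the rectangular bow at (530,260). I'll descend now.

```bash

python3 -m inch '[[[0.0013,-0.0014,-0.0008],[-0.007,-0.009,0],-1],[[0,0,0],[0,0,0.06],-1],[[0,0,0],[0,0,0.06],-1],[[0,0,0],[0,0,0.06],-1],[[0,0,0],[0,0,0.06],-1],[[0,0,0],[0,0,0.06],-1],[[0,0,0],[0,0,0.05],-1],[[0,0,0],[0,0,0.01],-1],[[0,0,0],[0,0,0],-1]]' >/dev/null
python3 need.py .506 .309 .053 2.91
```

```text
t 6.2167 pos [0.5118 0.3115 0.0631] theta 2.9084027027280457 z [ 0.0116  0.0071 -0.9999] j [ 0.5466  0.5419 -0.0011  1.0143  0.     -0.791 ] F [-0.4999 -0.2274  0.3284] w 0.08565009093095588 0.0
turn [-0.0015  0.0015 -0.0002] shift(now axes) [0.0128 0.0174 0.0333] shift(after turn) [0.0125 0.0171 0.0336]
```

```bash

python3 -m inch '[[[0,0,0],[0,0,0],-1],[[0,0,0],[0,0,0],-1],[[0,0,0],[0,0,0],-1]]' >/dev/null
python3 need.py .506 .309 .053 2.91
```

```text
t 6.4667 pos [0.5123 0.312  0.0641] theta 2.908707532644947 z [ 0.0135  0.0082 -0.9999] j [ 0.5471  0.5404 -0.0006  1.014   0.     -0.7909] F [ 1.1841 -0.0642  0.1869] w 0.08539621463520482 0.0
turn [-0.0018  0.0018 -0.0002] shift(now axes) [0.0151 0.0185 0.0368] shift(after turn) [0.0147 0.0181 0.0372]
```

```bash

python3 -m inch '[[[-0.0018,0.0018,0],[0,0,0],-1],[[0,0,0],[0.0074,0.009,0],-1],[[0,0,0],[0.0074,0.009,0],-1],[[0,0,0],[0,0,0],-1],[[0,0,0],[0,0,0],-1]]' >/dev/null
python3 need.py .506 .309 .053 2.91
```

```text
t 6.8833 pos [0.5044 0.3081 0.0623] theta 2.9089786159834974 z [-0.0033 -0.0021 -1.    ] j [ 0.5484  0.5409 -0.0049  1.0288 -0.0001 -0.7898] F [-0.1268 -0.099   0.3315] w 0.08510386402445566 0.0
turn [ 0.0004 -0.0004 -0.0002] shift(now axes) [-0.004  -0.0045  0.031 ] shift(after turn) [-0.004  -0.0044  0.031 ]
```

```bash

python3 -m inch '[[[0.0004,-0.0004,0],[-0.004,-0.004,0.015],-1],[[0,0,0],[0,0,0.016],-1],[[0,0,0],[0,0,0],-1],[[0,0,0],[0,0,0],-1]]' >/dev/null
python3 need.py .506 .309 .053 2.91
python3 -m inch '[[[0,0,0],[0,0,0],0],[[0,0,0],[0,0,0],0.4],[[0,0,0],[0,0,0],0.6],[[0,0,0],[0,0,0],0.7],[[0,0,0],[0,0,0],0.8],[[0,0,0],[0,0,0],1],[[0,0,0],[0,0,0],1],[[0,0,0],[0,0,0],1],[[0,0,0],[0,0,0],1],[[0,0,0],[0,0,0],1]]'
```

```text
t 7.2167 pos [0.5057 0.3089 0.0522] theta 2.908930990926451 z [-0.0012 -0.0008 -1.    ] j [ 0.5484  0.5523 -0.0148  1.0052 -0.0001 -0.7898] F [ 0.0351  0.018  -0.1113] w 0.08521982859905511 0.0
turn [ 0.0002 -0.0002 -0.0002] shift(now axes) [-0.0005 -0.0008 -0.0025] shift(after turn) [-0.0005 -0.0008 -0.0025]
clock: 8.05
eef_pos: [0.507, 0.309, 0.0533]
tool_rot: [-0.62, 0.785, -0.001, 0.001]
ft_force: [3.6, -1.1, 0.6]
grip_width: 0.007
grasp_force: 61.0
```

```bash

python3 -m inch '[[[0,0,0],[0,0,-0.03],1],[[0,0,0],[0,0,-0.04],1],[[0,0,0],[0,0,-0.04],1],[[0,0,0],[0,0,-0.04],1],[[0,0,0],[0,0,-0.04],1],[[0,0,0],[0,0,-0.04],1],[[0,0,0],[0,0,-0.04],1],[[0,0,0],[0,0,-0.04],1],[[0,0,0],[0,0,0],1],[[0,0,0],[0,0,0],1]]' 
python3 need.py .499 .0707 .14 2.936
python3 - <<'E'
from h import *
T,S=Cam('top'),Cam('side')
cv2.imwrite('pics/g2.png',np.hstack([crop(S.img,240,120,150,190,3)]))
E
```

```text
clock: 8.88
eef_pos: [0.506, 0.3096, 0.1463]
tool_rot: [-0.62, 0.784, 0.0, 0.0]
ft_force: [-0.4, -0.1, -2.2]
grip_width: 0.007
grasp_force: 64.0
t 8.8833 pos [0.506  0.3096 0.1463] theta 2.9092498113810574 z [ 0.0001  0.0009 -1.    ] j [ 0.5487  0.4701  0.1131  1.2132  0.0007 -0.7897] F [-0.3808 -0.0701 -2.1684] w 0.0070025887073243715 64.0356695652008
turn [ 0.      0.0001 -0.0043] shift(now axes) [ 0.7803 -0.1607  0.0202] shift(after turn) [ 0.7843 -0.1398  0.0209]
```

View pics/g2.png

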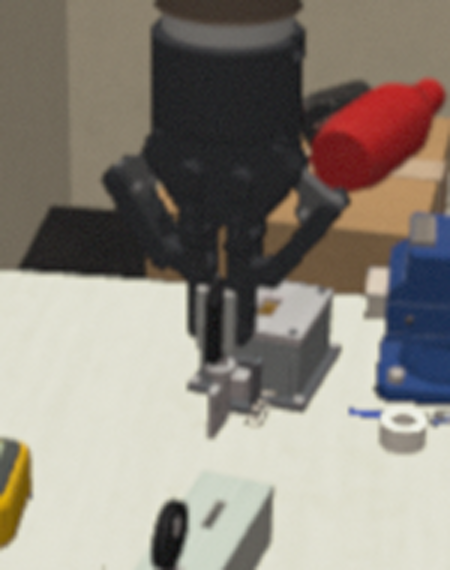

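The key hangs upright in the grip and the spare is still in the rack. Next I'll carry the key over to the lock.

```bash

python3 -m inch '[[[0,0,-0.0043],[0.04,-0.007,0],1],[[0,0,0],[0.06,-0.011,0],1],[[0,0,0],[0.06,-0.011,0],1],[[0,0,0],[0.06,-0.011,0],1],[[0,0,0],[0.06,-0.011,0],1],[[0,0,0],[0.06,-0.011,0],1],[[0,0,0],[0.06,-0.011,0],1],[[0,0,0],[0.06,-0.011,0],1],[[0,0,0],[0.06,-0.011,0],1],[[0,0,0],[0.06,-0.011,0],1]]' >/dev/null
python3 -m inch '[[[0,0,0],[0.06,-0.011,0.005],1],[[0,0,0],[0.06,-0.011,0.005],1],[[0,0,0],[0.06,-0.011,0.005],1],[[0,0,0],[0.02,-0.003,0.005],1],[[0,0,0],[0,0,0],1],[[0,0,0],[0,0,0],1]]' >/dev/null
python3 need.py .499 .0707 .12 2.936
python3 - <<'E'
from h import *
S=Cam('side')
cv2.imwrite('pics/s3raw.png',S.img[:,:,::-1])
cv2.imwrite('pics/s3.png',np.vstack([crop(S.img,280,160,100,100,6)]))
E
```

```text
t 10.3167 pos [0.4994 0.0717 0.1394] theta 2.935319138347795 z [-0.0013  0.0005 -1.    ] j [ 0.1421  0.31   -0.1488  1.1132  0.0007 -1.2224] F [-0.1941 -0.0306 -1.3386] w 0.007124522558981927 64.01284217834473
turn [ 0.0002  0.     -0.0001] shift(now axes) [0.0034 0.0004 0.0648] shift(after turn) [0.0034 0.0005 0.0648]
```

View pics/s3.png

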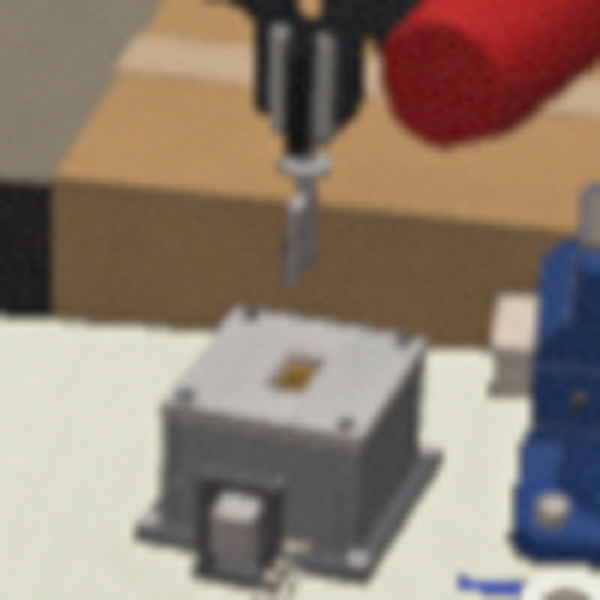

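The side crop shows the bit's lower edge around (300,272), the keyhole centre around (297,371), and plate corners at (237,307), (425,345), (360,438) and (163,403). I'll compare the key and the slot using this one camera, so its bias cancels.

```bash
python3 - <<'E'
from h import *
np.set_printoptions(precision=4,suppress=True)
S=Cam('side')
f=lambda pts,z:S.plane([[280+(a+.5)/6-.5,160+(b+.5)/6-.5] for a,b in pts],z)
print('tip near/far/ctr',f([(292,284),(308,259),(300,272)],.0901))
k=f([(293,352),(325,358),(303,391),(268,384)],.052);print('hole',k.mean(0),k)
p=f([(237,307),(425,345),(360,438),(163,403)],.052);print('plate',p.mean(0),np.linalg.norm(np.diff(p,axis=0),axis=1))
d=(p[3]+p[2]-p[0]-p[1]);print('ydir',np.arctan2(d[1],d[0]))
# line fits of bit axis: shoulder disc centre
print('shoulder z=.128',f([(304,163)],.128))
E
```

```text
tip near/far/ctr [[0.5004 0.0802 0.0901]
 [0.497  0.0596 0.0901]
 [0.4987 0.0704 0.0901]]
hole [0.4985 0.0682 0.052 ] [[0.5013 0.0539 0.052 ]
 [0.49   0.0567 0.052 ]
 [0.4952 0.0828 0.052 ]
 [0.5073 0.0795 0.052 ]]
plate [0.4988 0.0688 0.052 ] [0.0704 0.0744 0.0685]
ydir 1.354145171371588
shoulder z=.128 [[0.4991 0.0667 0.128 ]]
```

```bash

python3 -m inch '[[[0,0,0],[0.003,0,0.03],1],[[0,0,0],[0,0,0.03],1],[[0,0,0],[0,0,0.03],1],[[0,0,0],[0,0,0.025],1],[[0,0,0],[0,0,0],1],[[0,0,0],[0,0,0],1]]' >/dev/null
python3 need.py .499 .0705 .1013 2.936
```

```text
t 10.9167 pos [0.4989 0.0706 0.1045] theta 2.93607410774497 z [-0.0021 -0.0003 -1.    ] j [ 0.1406  0.3427 -0.2018  1.0285  0.     -1.2247] F [ 0.3305 -0.852  -1.2227] w 0.007224571108363539 64.00957703590393
turn [ 0.0003 -0.0001  0.    ] shift(now axes) [ 0.0002 -0.0005  0.0108] shift(after turn) [ 0.0002 -0.0005  0.0108]
```

```bash

python3 - <<'E'
from h import *
S=Cam('side')
cv2.imwrite('pics/s4.png',np.vstack([crop(S.img,300,180,60,60,10)]))
E
```

```text
(no output)
```

View pics/s4.png

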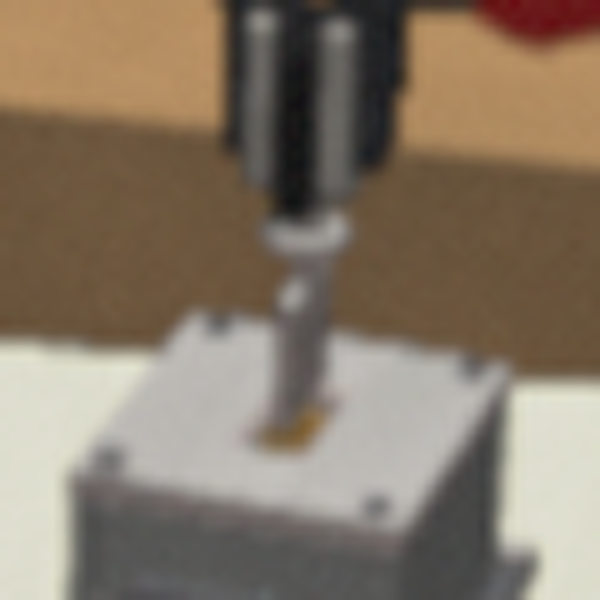

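The tip hangs about 3 mm over the slot, its near edge at (285,433) against the slot's near end at about (280,447): lined up. I'll lower it gently.

```bash

python3 -m inch '[[[0,0,0],[0.001,0,0.006],1],[[0,0,0],[0,0,0.005],1],[[0,0,0],[0,0,0],1]]'
python3 -m inch '[[[0,0,0],[0,0,0.004],1],[[0,0,0],[0,0,0],1]]'
python3 -m inch '[[[0,0,0],[0,0,0.004],1],[[0,0,0],[0,0,0],1]]'
python3 -m inch '[[[0,0,0],[0,0,0.003],1],[[0,0,0],[0,0,0],1]]'
```

```text
clock: 11.22
eef_pos: [0.4997, 0.0702, 0.1023]
tool_rot: [-0.631, 0.776, -0.0, 0.0]
ft_force: [-0.2, 0.8, -1.1]
grip_width: 0.0073
grasp_force: 64.0
clock: 11.38
eef_pos: [0.4996, 0.0702, 0.1011]
tool_rot: [-0.631, 0.776, -0.0, 0.0]
ft_force: [-0.6, 0.6, -0.8]
grip_width: 0.0073
grasp_force: 64.0
clock: 11.55
eef_pos: [0.4995, 0.0703, 0.0998]
tool_rot: [-0.631, 0.776, -0.0, -0.0]
ft_force: [0.0, 0.1, -1.3]
grip_width: 0.0069
grasp_force: 64.0
clock: 11.72
eef_pos: [0.4995, 0.0703, 0.0988]
tool_rot: [-0.631, 0.776, 0.0, -0.0]
ft_force: [1.0, -0.1, -0.8]
grip_width: 0.0071
grasp_force: 64.0
```

```bash

python3 -m inch '[[[0,0,0],[0,0,0.004],1],[[0,0,0],[0,0,0],1]]'|grep -E 'eef|ft_f'
python3 -m inch '[[[0,0,0],[0,0,0.005],1],[[0,0,0],[0,0,0],1]]'|grep -E 'eef|ft_f'
python3 -m inch '[[[0,0,0],[0,0,0.005],1],[[0,0,0],[0,0,0],1]]'|grep -E 'eef|ft_f'
python3 -m inch '[[[0,0,0],[0,0,0.005],1],[[0,0,0],[0,0,0],1]]'|grep -E 'eef|ft_f'
python3 -m inch '[[[0,0,0],[0,0,0.005],1],[[0,0,0],[0,0,0],1]]'|grep -E 'eef|ft_f'
python3 -m inch '[[[0,0,0],[0,0,0.005],1],[[0,0,0],[0,0,0],1]]'|grep -E 'eef|ft_f'
python3 need.py .499 .0705 .0873 2.936
```

```text
eef_pos: [0.4995, 0.0703, 0.0976]
ft_force: [-0.7, 0.1, -0.8]
eef_pos: [0.4994, 0.0703, 0.096]
ft_force: [-0.8, 0.3, -1.2]
eef_pos: [0.4994, 0.0703, 0.0945]
ft_force: [-0.2, -0.6, -0.9]
eef_pos: [0.4994, 0.0703, 0.093]
ft_force: [-0.8, 0.2, -1.3]
eef_pos: [0.4994, 0.0703, 0.0915]
ft_force: [-0.5, 0.0, -0.7]
eef_pos: [0.4994, 0.0703, 0.09]
ft_force: [0.4, 0.5, -0.2]
t 12.7167 pos [0.4994 0.0703 0.09  ] theta 2.9359625418269317 z [-0.0002 -0.0001 -1.    ] j [ 0.1398  0.3577 -0.2225  0.9909 -0.0001 -1.2253] F [ 0.4157  0.5448 -0.1569] w 0.007090966262677177 64.00949120521545
turn [ 0. -0. -0.] shift(now axes) [-0.0004  0.0016  0.009 ] shift(after turn) [-0.0004  0.0016  0.009 ]
```

```bash

python3 -m inch '[[[0,0,-0.015],[0,0,0],1],[[0,0,-0.015],[0,0,0],1],[[0,0,-0.0146],[0,0,0],1],[[0,0,0],[0,0,0],1],[[0,0,0],[0,0,0],1]]'
python3 need.py .499 .0705 .0873 3.216
python3 -m inch '[[[0,0,0],[0,0,0.004],1],[[0,0,0],[0,0,0],1]]'|grep -E 'eef|ft_f'
python3 -m inch '[[[0,0,0],[0,0,0.004],1],[[0,0,0],[0,0,0],1]]'|grep -E 'eef|ft_f'
python3 -m inch '[[[0,0,0],[0,0,0.004],1],[[0,0,0],[0,0,0],1]]'|grep -E 'eef|ft_f'
python3 need.py .499 .0705 .0873 3.216
python3 -c "
from workcell import telemetry as t;print(t.get_obs()['ft_torque'])"
```

```text
clock: 13.13
eef_pos: [0.4998, 0.0703, 0.0903]
tool_rot: [0.732, -0.681, 0.0, -0.0]
ft_force: [1.2, -0.3, -1.7]
grip_width: 0.007
grasp_force: 64.0
t 13.1333 pos [0.4998 0.0703 0.0903] theta -3.0694263060797673 z [ 0.0005 -0.     -1.    ] j [ 0.1397  0.3574 -0.2219  0.991  -0.0001 -1.5032] F [ 1.2094 -0.2627 -1.6814] w 0.006966268418630795 63.97675037384033
turn [-0.0001 -0.     -0.0004] shift(now axes) [-0.001   0.0025  0.0101] shift(after turn) [-0.001   0.0025  0.0101]
eef_pos: [0.4997, 0.0703, 0.089]
ft_force: [0.4, 0.3, -1.4]
eef_pos: [0.4997, 0.0703, 0.0878]
ft_force: [1.4, 1.0, -0.8]
eef_pos: [0.4998, 0.0703, 0.0866]
ft_force: [1.1, 0.1, -0.5]
t 13.6333 pos [0.4998 0.0703 0.0866] theta -3.067327456682035 z [ 0.0005 -0.     -1.    ] j [ 0.1398  0.3616 -0.2269  0.9818 -0.0001 -1.5053] F [ 1.1374  0.0739 -0.5337] w 0.007231041179645194 63.98935675621033
turn [-0.0001 -0.     -0.    ] shift(now axes) [-0.0009  0.0025 -0.0025] shift(after turn) [-0.0009  0.0025 -0.0025]
[-0.0112363  -0.28824105  0.0558512 ]
```

```bash

for i in 1; do
python3 -m inch '[[[0,0,0],[0,0,0.004],1],[[0,0,0],[0,0,0],1]]'|grep -E 'eef|ft_f'
python3 -m inch '[[[0,0,0],[0,0,0.004],1],[[0,0,0],[0,0,0],1]]'|grep -E 'eef|ft_f'
python3 -m inch '[[[0,0,0],[0,0,0.004],1],[[0,0,0],[0,0,0],1]]'|grep -E 'eef|ft_f'
done
```

```text
eef_pos: [0.4997, 0.0703, 0.0854]
ft_force: [1.2, -0.2, -0.3]
eef_pos: [0.4997, 0.0703, 0.0842]
ft_force: [1.0, -0.5, -0.1]
eef_pos: [0.4997, 0.0703, 0.083]
ft_force: [1.5, -0.1, -1.0]
```

```bash

python3 -m inch '[[[0,0,0],[0,0,0.004],1],[[0,0,0],[0,0,0],1]]'|grep -E 'eef|ft_f'
python3 -m inch '[[[0,0,0],[0,0,0.004],1],[[0,0,0],[0,0,0],1]]'|grep -E 'eef|ft_f'
python3 -m inch '[[[0,0,0],[0,0,0.004],1],[[0,0,0],[0,0,0],1]]'|grep -E 'eef|ft_f'
echo rock
python3 -m inch '[[[0,0,0.013],[0,0,0],1],[[0,0,0.013],[0,0,0],1],[[0,0,0.013],[0,0,0],1],[[0,0,0],[0,0,0],1]]'|grep -E 'eef|ft_f|tool'
python3 -m inch '[[[0,0,0.013],[0,0,0],1],[[0,0,0.013],[0,0,0],1],[[0,0,0.013],[0,0,0],1],[[0,0,0.011],[0,0,0],1],[[0,0,0],[0,0,0],1],[[0,0,0],[0,0,0],1]]'|grep -E 'eef|ft_f|tool'
python3 need.py .499 .0705 .0873 2.656
```

```text
eef_pos: [0.4997, 0.0703, 0.0818]
ft_force: [1.9, -0.7, -0.6]
eef_pos: [0.4997, 0.0703, 0.0806]
ft_force: [2.5, -0.9, -0.6]
eef_pos: [0.4997, 0.0703, 0.0794]
ft_force: [1.9, -0.1, -0.2]
rock
eef_pos: [0.4997, 0.0702, 0.0793]
tool_rot: [-0.644, 0.765, -0.0, 0.0]
ft_force: [3.1, -1.5, -2.0]
eef_pos: [0.4996, 0.0703, 0.0794]
tool_rot: [-0.518, 0.855, -0.0, 0.0]
ft_force: [2.0, -0.0, -1.7]
t 15.4667 pos [0.4996 0.0703 0.0794] theta 2.660067457361109 z [ 0.0001 -0.0001 -1.    ] j [ 0.1398  0.3697 -0.2364  0.9646 -0.0001 -0.9495] F [ 1.9987 -0.0084 -1.693 ] w 0.007153978186244414 63.82957935333252
turn [-0.     -0.      0.0006] shift(now axes) [ 0.0003  0.0022 -0.0264] shift(after turn) [ 0.0003  0.0022 -0.0264]
```

```bash

python3 -m inch '[[[0,0,0],[0,0,0.004],1],[[0,0,0],[0,0,0],1]]'|grep -E 'eef|ft_f'
python3 -m inch '[[[0,0,0],[0,0,0.004],1],[[0,0,0],[0,0,0],1]]'|grep -E 'eef|ft_f'
python3 -m inch '[[[0,0,0],[0,0,0.004],1],[[0,0,0],[0,0,0],1]]'|grep -E 'eef|ft_f'
```

```text
eef_pos: [0.4996, 0.0702, 0.0782]
ft_force: [2.1, -0.7, -0.5]
eef_pos: [0.4996, 0.0702, 0.077]
ft_force: [1.2, -0.3, -0.3]
eef_pos: [0.4996, 0.0702, 0.0757]
ft_force: [0.8, 0.0, -0.2]
```

```bash

python3 -m inch '[[[0,0,0],[0,0,0.004],1],[[0,0,0],[0,0,0],1]]'|grep -E 'eef|ft_f'
python3 -m inch '[[[0,0,0],[0,0,0.004],1],[[0,0,0],[0,0,0],1]]'|grep -E 'eef|ft_f'
python3 -m inch '[[[0,0,0],[0,0,0.004],1],[[0,0,0],[0,0,0],1]]'|grep -E 'eef|ft_f'
python3 -m inch '[[[0,0,0],[0,0,0.004],1],[[0,0,0],[0,0,0],1]]'|grep -E 'eef|ft_f'
python3 -m inch '[[[0,0,0],[0,0,0.004],1],[[0,0,0],[0,0,0],1]]'|grep -E 'eef|ft_f'
python3 -m inch '[[[0,0,0],[0,0,0.004],1],[[0,0,0],[0,0,0],1]]'|grep -E 'eef|ft_f'
python3 -m inch '[[[0,0,0],[0,0,0.003],1],[[0,0,0],[0,0,0],1]]'|grep -E 'eef|ft_f'
```

```text
eef_pos: [0.4996, 0.0703, 0.0745]
ft_force: [2.2, -0.2, -1.2]
eef_pos: [0.4997, 0.0703, 0.0733]
ft_force: [2.0, -0.4, -1.3]
eef_pos: [0.4997, 0.0703, 0.0721]
ft_force: [2.0, -1.6, -0.9]
eef_pos: [0.4996, 0.0703, 0.0709]
ft_force: [1.9, -0.1, -1.4]
eef_pos: [0.4997, 0.0703, 0.0697]
ft_force: [2.2, 0.1, -0.2]
eef_pos: [0.4997, 0.0703, 0.0685]
ft_force: [1.9, -0.9, -1.2]
eef_pos: [0.4997, 0.0703, 0.0677]
ft_force: [2.6, -0.3, 0.2]
```

```bash

python3 -m inch '[[[0,0,0],[0,0,0.003],1],[[0,0,0],[0,0,0],1]]'|grep -E 'eef|ft_f'
python3 -m inch '[[[0,0,0],[0,0,0.003],1],[[0,0,0],[0,0,0],1]]'|grep -E 'eef|ft_f'
python3 -m inch '[[[0,0,0],[0,0,0.002],1],[[0,0,0],[0,0,0],1]]'|grep -E 'eef|ft_f'
python3 -c "
from workcell import telemetry as t;print(t.get_obs()['ft_torque'])"
```

```text
eef_pos: [0.4996, 0.0703, 0.0668]
ft_force: [2.4, -0.6, 1.0]
eef_pos: [0.4996, 0.0702, 0.0658]
ft_force: [2.8, -0.9, 0.2]
eef_pos: [0.4996, 0.0703, 0.0653]
ft_force: [3.1, -1.3, -0.8]
[-0.26363619 -0.62549082  0.03229476]
```

Depth is now nominally 36 mm, so I'll nudge until the shoulder makes contact.

```bash

python3 -m inch '[[[0,0,0],[0,0,0.002],1],[[0,0,0],[0,0,0],1]]'|grep -E 'eef|ft_f'
python3 -m inch '[[[0,0,0],[0,0,0.002],1],[[0,0,0],[0,0,0],1]]'|grep -E 'eef|ft_f'
python3 - <<'E'
from h import *
S=Cam('side')
cv2.imwrite('pics/s5.png',np.vstack([crop(S.img,300,180,60,60,8)]))
E
```

```text
eef_pos: [0.4997, 0.0703, 0.0653]
ft_force: [0.7, -0.7, 3.9]
eef_pos: [0.4998, 0.0703, 0.0652]
ft_force: [-1.1, -1.3, 8.6]
```

View pics/s5.png

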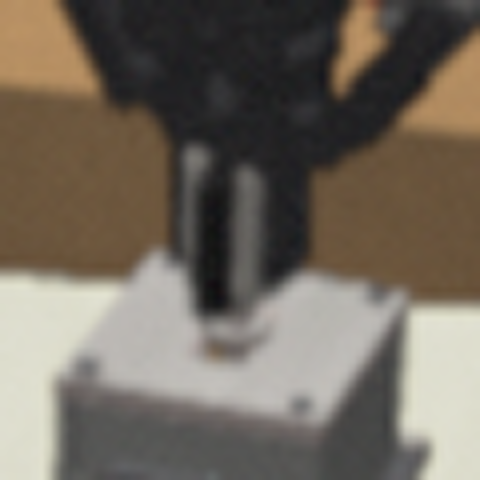

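The shoulder disc sits on the plate at about (235,330), with 8 N of contact. The key is home, so I'll turn it clockwise.

```bash

python3 -m inch '[[[0,0,0.012],[0,0,0],1],[[0,0,0.012],[0,0,0],1],[[0,0,0.012],[0,0,0],1],[[0,0,0.012],[0,0,0],1],[[0,0,0.012],[0,0,0],1],[[0,0,0],[0,0,0],1]]'
python3 -m inch '[[[0,0,0.012],[0,0,0],1],[[0,0,0.012],[0,0,0],1],[[0,0,0.012],[0,0,0],1],[[0,0,0.012],[0,0,0],1],[[0,0,0.012],[0,0,0],1],[[0,0,0],[0,0,0],1]]'
python3 need.py .4996 .0703 .0652 1.056
python3 -c "
from workcell import telemetry as t;print(t.get_obs()['ft_torque'])"
```

```text
clock: 18.52
eef_pos: [0.4998, 0.0705, 0.0652]
tool_rot: [-0.346, 0.938, 0.0, 0.001]
ft_force: [0.2, -1.5, 7.7]
grip_width: 0.0069
grasp_force: 65.3
clock: 19.02
eef_pos: [0.4999, 0.0706, 0.0652]
tool_rot: [-0.164, 0.986, 0.0, 0.001]
ft_force: [1.4, -1.1, 7.2]
grip_width: 0.0072
grasp_force: 65.3
t 19.0167 pos [0.4999 0.0706 0.0652] theta 1.9008935896293027 z [ 0.0012  0.0007 -1.    ] j [ 0.14    0.3862 -0.2546  0.9287  0.0006 -0.1901] F [ 1.4165 -1.1126  7.2201] w 0.007207746691105589 65.29392957687378
turn [0.0001 0.0002 0.1345] shift(now axes) [ 0.0013 -0.0007 -0.0001] shift(after turn) [ 0.0003 -0.0014 -0.0001]
[-0.13535325 -0.05380196  0.08842704]
```

```bash

python3 -m inch '[[[0,0,0.012],[0,0,0],1],[[0,0,0.012],[0,0,0],1],[[0,0,0.012],[0,0,0],1],[[0,0,0.012],[0,0,0],1],[[0,0,0.012],[0,0,0],1],[[0,0,0],[0,0,0],1]]'
python3 -m inch '[[[0,0,0.012],[0,0,0],1],[[0,0,0.012],[0,0,0],1],[[0,0,0.012],[0,0,0],1],[[0,0,0.012],[0,0,0],1],[[0,0,0.012],[0,0,0],1],[[0,0,0],[0,0,0],1]]'
python3 need.py .4996 .0703 .0652 1.056
python3 -c "
from workcell import telemetry as t;print(t.get_obs()['ft_torque'])"
```

```text
clock: 19.52
eef_pos: [0.5, 0.0707, 0.0652]
tool_rot: [0.023, 1.0, 0.0, 0.001]
ft_force: [1.3, -1.0, 7.5]
grip_width: 0.0072
grasp_force: 65.3
clock: 20.02
eef_pos: [0.5001, 0.0708, 0.0652]
tool_rot: [0.21, 0.978, 0.001, 0.001]
ft_force: [0.5, 0.1, 7.1]
grip_width: 0.0069
grasp_force: 65.2
t 20.0167 pos [0.5001 0.0708 0.0652] theta 1.147179537789582 z [ 0.0016  0.0011 -1.    ] j [ 0.1402  0.3863 -0.2545  0.9283  0.0008  0.5638] F [0.5365 0.0721 7.0502] w 0.0068741265287099946 65.20289540290833
turn [0.0003 0.0002 0.0145] shift(now axes) [ 0.0008 -0.0023 -0.    ] shift(after turn) [ 0.0006 -0.0023 -0.    ]
[-0.03273376 -0.09973966  0.06466621]
```

```bash

python3 -m inch '[[[0,0,0.0075],[0,0,0],1],[[0,0,0.0075],[0,0,0],1],[[0,0,0],[0,0,0],1]]' >/dev/null
python3 need.py .4996 .0703 .0652 1.056; python3 -c "
from workcell import telemetry as t;print(t.get_obs()['ft_torque'])"
python3 -m inch '[[[0,0,0.005],[0,0,0],1],[[0,0,0.005],[0,0,0],1],[[0,0,0],[0,0,0],1]]' >/dev/null
python3 need.py .4996 .0703 .0652 1.056; python3 -c "
from workcell import telemetry as t;print(t.get_obs()['ft_torque'])"
python3 - <<'E'
from h import *
S=Cam('side')
cv2.imwrite('pics/s6.png',np.vstack([crop(S.img,285,180,80,80,7)]))
E
```

```text
t 20.2667 pos [0.5001 0.0708 0.0652] theta 1.0539179647532968 z [ 0.0017  0.001  -1.    ] j [ 0.1401  0.3862 -0.2545  0.9283  0.0008  0.657 ] F [ 0.8259 -0.4876  6.8562] w 0.006902219413442779 65.19402265548706
turn [ 0.0003  0.0002 -0.0003] shift(now axes) [ 0.0007 -0.0023  0.    ] shift(after turn) [ 0.0007 -0.0023  0.    ]
[-0.04121605 -0.11219174  0.17428224]
t 20.5167 pos [0.5002 0.0708 0.0652] theta 0.9919405429666153 z [ 0.0018  0.001  -1.    ] j [ 0.1402  0.3863 -0.2545  0.9282  0.0008  0.719 ] F [ 0.6355 -1.2321  7.5509] w 0.007327375100399163 65.20736932754517
turn [ 0.0003  0.0002 -0.0102] shift(now axes) [ 0.0006 -0.0025  0.    ] shift(after turn) [ 0.0008 -0.0024  0.    ]
[-0.0379623  -0.18754576  0.25790077]
```

View pics/s6.png

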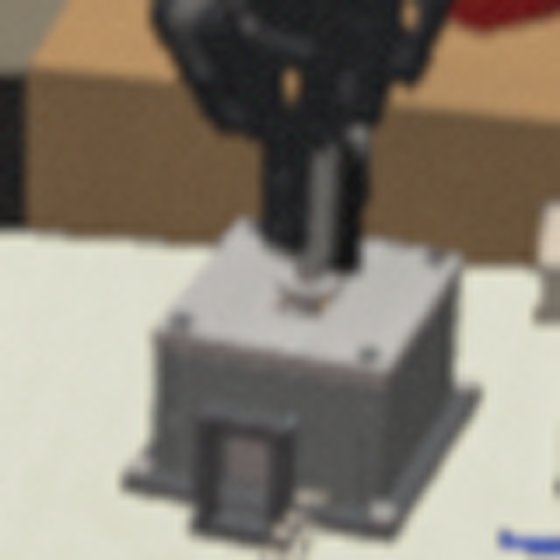

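The bolt has left the keeper's window (crop (245,460)) and the torque is rising. A little more turn will confirm the stop.

```bash

python3 -m inch '[[[0,0,0.005],[0,0,0],1],[[0,0,0.005],[0,0,0],1],[[0,0,0],[0,0,0],1],[[0,0,0],[0,0,0],1]]' >/dev/null
python3 need.py .4996 .0703 .0652 1.056; python3 -c "
from workcell import telemetry as t;print(t.get_obs()['ft_torque'])"
python3 -m inch '[[[0,0,0.005],[0,0,0],1],[[0,0,0],[0,0,0],1],[[0,0,0],[0,0,0],1],[[0,0,0],[0,0,0],1]]' >/dev/null
python3 need.py .4996 .0703 .0652 1.056; python3 -c "
from workcell import telemetry as t;print(t.get_obs()['ft_torque'])"
```

```text
t 20.9 pos [0.5002 0.0708 0.0652] theta 0.9319588682559516 z [ 0.0018  0.0007 -1.    ] j [ 0.1404  0.3863 -0.2544  0.9282  0.0004  0.7792] F [ 1.0145 -0.2872  6.4177] w 0.0073077498345321965 68.36457967758179
turn [ 0.0002  0.0002 -0.0197] shift(now axes) [ 0.0005 -0.0025 -0.    ] shift(after turn) [ 0.0008 -0.0024 -0.    ]
[-0.13021332 -0.19247638  0.88278893]
t 21.2333 pos [0.5002 0.0708 0.0652] theta 0.9015249496951036 z [ 0.0019  0.0005 -1.    ] j [ 0.1405  0.3862 -0.2544  0.9282  0.0002  0.8097] F [ 0.9372 -0.5659  6.551 ] w 0.007033030102279091 75.76940331628975
turn [ 0.0002  0.0002 -0.0246] shift(now axes) [ 0.0005 -0.0025  0.0001] shift(after turn) [ 0.0009 -0.0024  0.0001]
[-0.16918201 -0.17512003  1.24763506]
```

```bash

python3 -m inch '[[[0,0,-0.003],[0,0,0],1],[[0,0,0],[0,0,0],1],[[0,0,0],[0,0,0],1],[[0,0,0],[0,0,0],1]]'
python3 -c "
from workcell import telemetry as t,workorder as w;print(t.get_obs()['ft_torque']);print(w.job_done())"
```

```text
clock: 21.57
eef_pos: [0.5001, 0.0708, 0.0652]
tool_rot: [0.32, 0.948, 0.001, 0.001]
ft_force: [1.5, -0.5, 7.1]
grip_width: 0.0073
grasp_force: 70.4
[-0.16978613 -0.16356158  1.08729643]
the job is handed in; nothing more can be done
None
```

I handed the job in at 21.6 s: the key is fully home, turned clockwise to the plug's stop with the bolt drawn, and still gripped at about 70 N; the hand-in gave no verdict.

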